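Turn a slide board over and start its reading

TASK

The slide board lies face down on the far bed (away from the robot) of the V-shaped cradle of the reader: without lifting it out of the cradle, tip it over onto the near bed so that its glass slides face up. Then turn the filter wheel of the lamp unit until its square opening shows whole in the window, slide the cradle along its rails fully home towards the reader's housing, and only then press the start button and let go. Leave the other things on the bench where they are.

Things in the scene. Friction and masses are not known exactly. Their poses are not given: they have to be found in the camera images.
- slide_board: Loose flat light-wood board, 90 (own x) x 120 (own y, along the groove) x 6 mm, about 160 g. Origin at its centre. Own z: normal of the face that carries four glass slides, flush. At first it leans at 50 degrees on the far bed, slides (own z) facing down, one long edge in the groove, the other overhanging the bed's top by 30 mm. Once over, own z is about 50 degrees from straight up.
- board_edge (a point): Middle of the board's free upper long edge, at mid-thickness; axes as the board's. At first 60 mm beyond the groove (cradle +x) and 71 mm above it. Pushed towards the near side (cradle -x) by fingertips standing upright behind it, it swings about the groove; past vertical the board falls onto the near bed.
- cradle_groove (a point): Middle of the floor of the aluminium V cradle's groove, 34 mm above the bench. Own z up; own y along the groove, the way the carriage slides home; own x level, from the near bed to the far bed. Each bed rises at 50 degrees from the groove, 60 mm up the slope, 150 mm along y, top edge 46 mm above the groove. The board has 9 mm of play along y between end walls.
- push_plate (a point): Point on the outer (own -y) face of the cradle's upright flat end wall (64 mm wide along x, 6 mm thick), mid-width, 74 mm above the bench, 10 mm below the wall's top. Axes as the groove's. Push this face along own +y to slide the carriage. The base plate below is 14 mm thick.
- carriage (a joint): Travel of the cradle's carriage on its rails, m: 0 at first, 0.10 fully home at its stop, beside the white housing. About 2.5 N of friction; stays where left. The housing at the +y end is 150 mm high; its head overhangs the home place from 122 mm above the bench up.
- wheel_centre (a point): Centre of the top face of the filter wheel, 51 mm above the bench; the wheel is a level aluminium disc, 130 mm across, turning on an upright axis on the white lamp unit (200 x 160 mm, its top 40 mm high). Fixed to the unit: own x points to the window, own z up.
- wheel_peg (a point): Top end of the upright round steel peg on the wheel, 12 mm across, standing 30 mm above the wheel's face (81 mm above the bench), 55 mm from the axis, opposite the square opening. Push it sideways round the axis to turn the wheel.
- window (a point): Centre of the square window (35 x 36 mm) in the grey fixed cover over the wheel, 40 mm from the wheel's axis; cover top 60 mm above the bench.
- filter_wheel (a joint): Angle of the wheel, rad, growing anticlockwise seen from above: 0 when the square opening (20 mm; the other four are round) is centred in the window and the peg is straight opposite the window. Starts between 0.7 and 1.5. Free from -0.9 to 2.0 with friction of about 0.07 N m; it stays where it is left.
- start_button_top (a point): Centre of the top of the round grey push button, 28 mm across, at a corner of the lamp unit away from the window, some 20 mm above the unit; pressed straight down.
- start_button (a joint): Travel of the button, m: 0 released, 0.006 fully down (about 5 N); it springs back.
- slide_box: White open box with dividers, 90 x 120 x 35 mm, a bystander, behind the reader. Origin: centre of the underside.
- stain_bottle: Amber bottle, 56 mm across, 110 mm high, a bystander. Origin: centre of the underside.
- sample_jar: Clear jar with white cap, 48 mm across, 60 mm high, a bystander. Origin: centre of the underside.
- tape_roll: Paper tape roll lying flat, 60 mm across, 18 mm high, a bystander. Origin: centre of the underside.
- tally_counter: Grey tally counter, 50 x 90 x 30 mm, a bystander near the lamp unit's front. Origin: centre of the underside.
- mug: White mug, 76 mm across, 90 mm high, a bystander. Origin: centre of the underside.
There are look-alikes about, which are no part of the job. There is more than one size of the slide_board; the job needs the smaller.

How it is judged:
On the way, in this order (a step that is already met when the one before it is completed fails the run):
1. the board lies slide face up on the near bed (angle between slide_board's own z axis and vertical below 1.05 rad and x of slide_board in the frame of cradle_groove below -0.018 m and z of slide_board in the frame of cradle_groove below 0.045 m and linear speed of slide_board below 0.02 m/s and angular speed of slide_board below 0.2 rad/s), for 0.2 s.
2. the wheel's square opening stands whole in the window (angle between slide_board's own z axis and vertical below 1.05 rad and x of slide_board in the frame of cradle_groove below -0.018 m and z of slide_board in the frame of cradle_groove below 0.045 m and value of joint filter_wheel between -0.15 and 0.15 rad), for 0.2 s.
3. the cradle is fully home (all of step 2 and value of joint carriage above 0.094 m), for 0.2 s.
4. the start button is pressed (all of step 3 and value of joint start_button above 0.004 m), for 0.05 s.
At the end, for the whole second after the job is handed in: The board rests on the near bed, slide face up (own z within 60 degrees of up, centre at least 18 mm to the near side of the groove, under 45 mm above it); wheel within 0.15 rad of the window; carriage at 0.094 m or more; button sprung back (under 2 mm); board at rest (all of step 3 and linear speed of slide_board below 0.02 m/s and angular speed of slide_board below 0.2 rad/s and value of joint start_button below 0.002 m); the robot touches nothing.
It fails at once if the board is lifted out of its cradle (its centre more than 90 mm from the groove's middle) (distance between slide_board and cradle_groove above 0.09 m).
It fails at once if the start button is pressed before board, wheel and cradle are in place (value of joint start_button above 0.004 m and not ((angle between slide_board's own z axis and vertical below 1.05 rad and x of slide_board in the frame of cradle_groove below -0.018 m and z of slide_board in the frame of cradle_groove below 0.045 m) and value of joint filter_wheel between -0.15 and 0.15 rad and value of joint carriage above 0.094 m)).
It fails at once if another thing on the bench is moved more than 30 mm (distance of any of slide_box, stain_bottle, sample_jar, tape_roll, tally_counter, mug from where it was at the start of the episode above 0.03 m).
It also fails if it takes over 67 s, if anything falls off the work surface, if the arm or the gripper's body presses on something with over 40 N, if the wrist force passes 120 N, or if a joint passes its speed limit or range.

ROBOT

A 6-joint arm with a two-finger parallel gripper is mounted at the origin on the work surface. World frame = base frame: x ahead of the robot, y to its left, z up, the work surface at z = 0. Lengths are in m, angles in rad, forces in N, time in s.
With the tool pointing down it reaches from about 0.325 to 1 m from the base axis. Payload 5.1 kg.
Tool frame: the origin (TCP) lies on the centre line of the jaws, within the pads' length; the fingertips stand 17 mm ahead of it and the grasp point (between the pads) lies 2 mm behind it; z points along the fingers, y is the line along which they close (so a half turn about z gives the same grasp; the last joint's range is limited). The gripper opens to 85 mm and grips with 20 to 120 N. Pads are 22 mm wide; open, the fingers measure 114 mm over their backs; the gripper's body (76 mm by 85 mm) begins 54 mm behind the grasp point. The pads swing forward as they close: fully open they stand 13 mm farther back than shut.
Start: joints at [-1.348, 0.124, 1.65, -0, 1.367, -0.083], TCP at [0.196, -0.62, 0.248] pointing down, gripper open.
Joint ranges: [-2.61, 2.61], [-1.02, 2.33], [0.03, 2.71], [-1.35, 4.49], [0.32, 2.68], [-2.91, 2.91]. Speed limits (rad/s): [2.57, 2.57, 3.14, 3.14, 3.14, 3.14].

INTERFACE

Orientations are given as a unit quaternion [x, y, z, w].
In Python, from station import arm gives the robot as it stands.
- The arm moves only by the tool arm_command, never from a script. Its argument "plan" is text: rows parted by semicolons, each of 7 numbers parted by spaces: the shift along the tool's x, y, z normalised to -1 to 1, where 1 is 30 cm, then the turn, a rotation vector about the tool's x, y, z normalised to -1 to 1, where 1 is 90 degrees, then the closure, from -1 (fully open) to 1 (shut). In form: tx ty tz wx wy wz grip; .... A call has 1 to 5 rows; each row is the pose to reach, as a shift and turn from the pose commanded when the call began, along the tool's axes at that moment; what a row does not reach only later rows make up. A row lasts 1/10 s, in which the tool goes at most 50 mm and 8.59 degrees, less where a joint would pass 70% of its speed; a pose out of reach is approached as far as the arm can. A call with a number of a shift or a turn outside -1 to 1 is refused whole. A call with a gripper value outside its range is refused whole. The fingers move at their own pace and stop on an object; "force" is the grip in N (left out, the last holds). Time passes only in rows, so rows that repeat a pose let the fingers close. It gives the time, the measured TCP pose, the force, the opening and the grip force at its end, in the units of the state.
- arm.observe(): the state, without advancing time (a new reading comes with each control period).
- arm.capture(name): name is "scene" or "top"; returns a dict with "pixels" (400x640x3 uint8, red, green, blue), "intrinsics" (3x3 intrinsics, pixels), "R" (3x3) and "t" (3): a world point X has camera coordinates R X + t. Camera axes: x right, y down, z forward; pixel columns grow to the right and rows downward; lengths in m; the calibration is good to about 2 mm. A picture is of the moment at which its call begins. There is no depth.
- arm.sign_off(): hands the job in; it is judged then, once.
The state is a dict: "clock": time; "joints": joint angles; "qvel": joint speeds; "joint_efforts": joint torques, N m; "tcp_pos": TCP position; "orientation": TCP orientation; "ft_force": force on the tool from outside, world axes, zero at the start; "wrist_torque": the same for the moment, N m; "width": finger opening in m; "gripper_force": force on a finger pad.
Only numpy, scipy, OpenCV 4.12 (cv2) and the standard library are available. Lean on these libraries where they do the work, as an engineer would, in place of code of your own. Each camera call takes 0.05 s, during which the arm holds its last target. There are 200 camera calls.

## Working session

There is one attempt and no reset: what is moved stays moved. The work goes in short steps, Python scripts to look and compute and a tool call to move; the robot and the scene stay as the last step left them, time stands still between calls to the robot, and variables do not carry over. Pictures are saved under pics/ and viewed, at most 10 in all, crops included, and the job is handed in when it is done.

Besides the shell and the picture viewer there is one more tool, called after ">>>" in YAML: its name, and indented under it one key for each argument. arm_command: Moves the arm, as the interface text tells. Its arguments: {"type":"object","properties":{"plan":{"type":"string"},"force":{"type":"number"}},"required":["plan"]}

```bash
mkdir -p pics; cat > h.py <<'E'
import numpy as np, cv2
from station import arm
def cap(n,save=None):
    c=arm.capture(n)
    if save: cv2.imwrite('pics/'+save,c['pixels'][:,:,::-1])
    np.savez(''+n+'.npz',**{k:np.asarray(c[k]) for k in('pixels','intrinsics','R','t')})
    return c
def load(n): return np.load(''+n+'.npz')
def ray(c,u,v,z):
    d=c['R'].T@np.linalg.inv(c['intrinsics'])@np.array([u,v,1.]); o=-c['R'].T@c['t']
    return o+d*(z-o[2])/d[2]
def proj(c,X):
    p=c['intrinsics']@(c['R']@np.asarray(X,float)+c['t']); return p[:2]/p[2]
E
python3 - <<'E'
from h import *
for n in('scene','top'):
    c=cap(n,n+'0.png'); print(n,-c['R'].T@c['t'],c['R'][2])
print(arm.observe())
E
```

```text
scene [ 0.92458482 -0.44061828  0.96451711] [-0.37147097  0.433478   -0.82103967]
top [0.42411389 0.0040236  1.47892148] [ 0.07935291  0.0103518  -0.99679283]
{'clock': 0.1, 'joints': array([-1.34765507e+00,  1.24450001e-01,  1.65158137e+00,  9.51233532e-06,
        1.36749829e+00, -8.25859730e-02]), 'qvel': array([-0.00057482, -0.00245996, -0.00396845, -0.00122376,  0.00135901,
        0.00164136]), 'joint_efforts': array([-4.15213634e-06, -4.24929070e+01, -3.66653788e+01, -4.25050655e-05,
        3.90497589e-03,  5.17470653e-07]), 'tcp_pos': array([ 0.19550543, -0.61933816,  0.24714339]), 'orientation': array([ 9.88338774e-01,  1.52267953e-01, -6.33626486e-05, -9.66444208e-04]), 'ft_force': array([-0.39545959,  0.08339049,  0.67940014]), 'wrist_torque': array([ 0.01443086,  0.00794465, -0.00691893]), 'gripper_force': 0.0, 'width': 0.08531021457999183}
```

View pics/scene0.png

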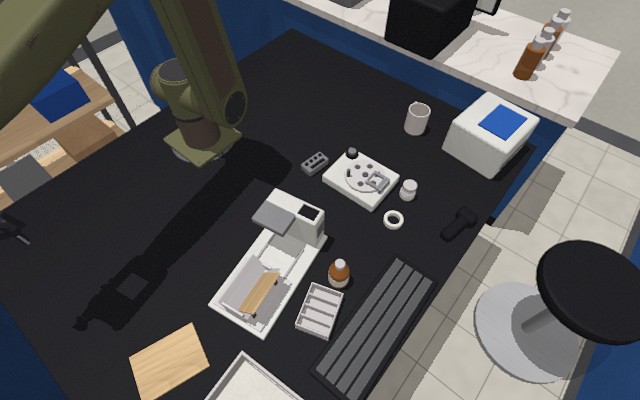

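View pics/top0.png

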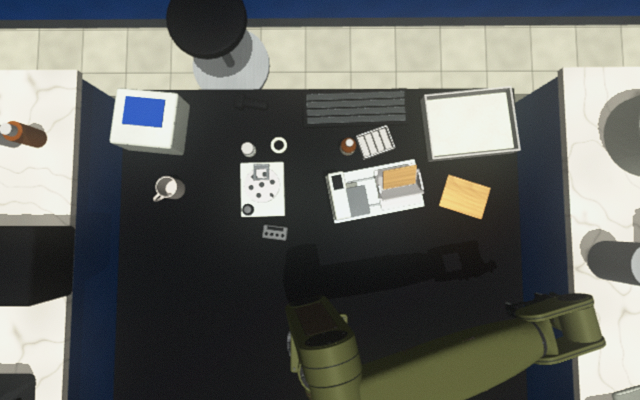

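The scene view shows the reader at (270,265), with the leaning wood board at (260,292), the lamp unit at (362,178), and a larger flat board at (170,362). In the top view, the reader is at (375,190), its board at (399,177), the lamp unit at (262,190) and the larger board at (465,197).

There are two candidate boards: the one in the cradle at top (399,177), and the flat one on the bench at top (465,197). The job needs the smaller one, which leans in the cradle. I'll confirm this in an enlarged crop.

```bash
python3 - <<'E'
from h import *
t=load('top')['pixels'][:,:,::-1]; s=load('scene')['pixels'][:,:,::-1]
a=cv2.resize(t[150:230,320:500],None,fx=4.4,fy=4.4,interpolation=2)
b=cv2.resize(s[180:340,200:350],None,fx=4,fy=4,interpolation=2)[:590]
l=cv2.resize(t[155:225,230:295],None,fx=6,fy=6,interpolation=2); l2=cv2.resize(s[140:215,315:405],None,fx=4.4,fy=4.4,interpolation=2)
H=max(l.shape[0],l2.shape[0]); im=np.zeros((H,l.shape[1]+l2.shape[1],3),np.uint8); im[:l.shape[0],:l.shape[1]]=l; im[:l2.shape[0],l.shape[1]:]=l2
cv2.imwrite('pics/a.png',a);cv2.imwrite('pics/b.png',b);cv2.imwrite('pics/l.png',im);print(a.shape,b.shape,im.shape)
E
```

```text
(352, 792, 3) (590, 600, 3) (420, 786, 3)
```

View pics/a.png

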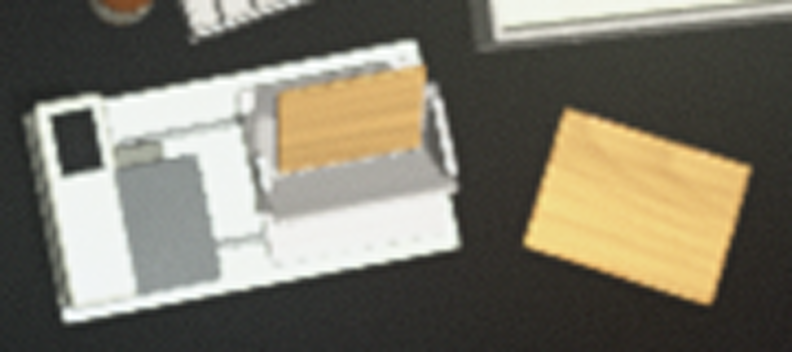

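View pics/b.png

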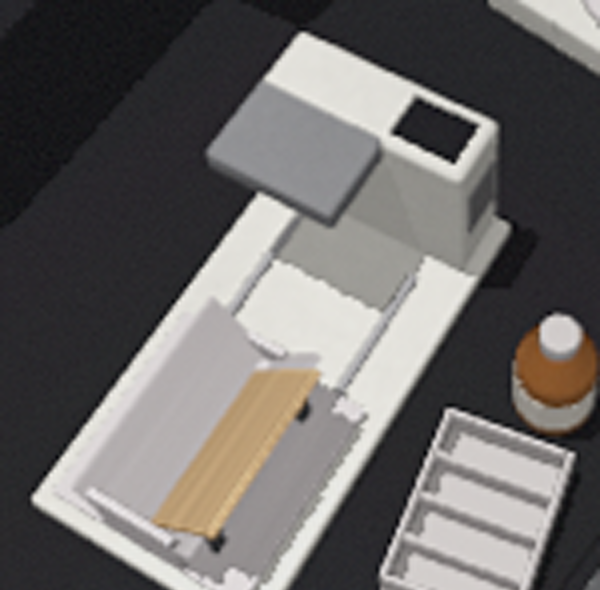

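View pics/l.png

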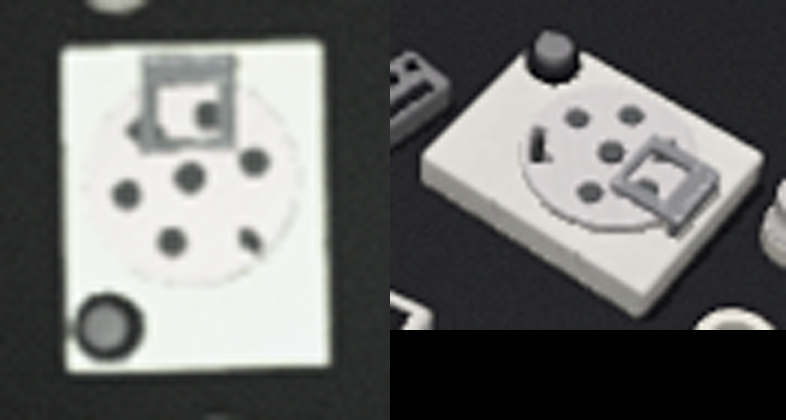

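Crop a shows the cradle board with corners at about (277,92), (425,66), (422,148) and (277,170), clearly smaller than the flat one on the bench at (640,205). It leans on the far bed, so this is the slide_board. Crop b shows the same, with the housing at the +y end. In the lamp crop, the wheel centre is at (190,178), the window at (188,103), the peg at (250,240) and the button at (107,327).

```bash
cat >> h.py <<'E'
def A(u,v): return 320+(u+.5)/4.4-.5,150+(v+.5)/4.4-.5
def L(u,v): return 230+(u+.5)/6-.5,155+(v+.5)/6-.5
def L2(u,v): return 315+(u-390+.5)/4.4-.5,140+(v+.5)/4.4-.5
def tri(pts):
    M=[];b=[]
    for c,(u,v) in pts:
        d=c['R'].T@np.linalg.inv(c['intrinsics'])@np.array([u,v,1.]);d/=np.linalg.norm(d);o=-c['R'].T@c['t'];P=np.eye(3)-np.outer(d,d);M.append(P);b.append(P@o)
    return np.linalg.solve(sum(M),sum(b))
E
python3 - <<'E'
from h import *
np.set_printoptions(precision=4,suppress=True)
T=load('top');S=load('scene')
hsv=cv2.cvtColor(T['pixels'],cv2.COLOR_RGB2HSV)
m=cv2.inRange(hsv,(8,70,110),(28,255,255)); m[:,:370]=0;m[:,432:]=0;m[:155]=0;m[200:]=0
cs=max(cv2.findContours(m,0,1)[0],key=cv2.contourArea)
q=cv2.approxPolyDP(cs,3,True)[:,0];print(q.tolist(),cv2.contourArea(cs))
ul,ur,lr,ll=[A(*p) for p in((277,92),(427,66),(423,148),(277,170))]
a,b=ray(T,*ul,.107),ray(T,*ur,.107);c_,d=ray(T,*lr,.038),ray(T,*ll,.038)
print('upper',a,b,np.linalg.norm(a-b));print('lower',d,c_,np.linalg.norm(c_-d))
y=(a-b);y[2]=0;y/=np.linalg.norm(y);x=np.array([y[1],-y[0],0]);print('y axis',y,'x',x,'run',((a+b)/2-(c_+d)/2)@x)
# scene upper edge corners of board
sc=lambda u,v:(200+(u+.5)/4-.5,180+(v+.5)/4-.5)
print('tri',tri([(T,ul),(S,sc(318,371))]),tri([(T,ur),(S,sc(212,533))]))
# base plate corners: reader frame at z~?; end wall
for p in((437,85),(458,187),(418,40),(461,247),(63,320),(28,105)): print('A',p,ray(T,*A(*p),.02))
# lamp
w=tri([(T,L(190,178)),(S,L2(612,152))]);print('wheel',w, ray(T,*L(190,178),.051))
print('window',ray(T,*L(188,103),.06));print('button',ray(T,*L(105,327),.06),tri([(T,L(105,327)),(S,L2(555,48))]))
for p in((62,45),(322,40),(330,365),(66,373)):print('unit',ray(T,*L(*p),.04))
for z in(.051,.081):print('peg',z,ray(T,*L(258,250),z),ray(T,*L(242,232),z))
print('peg tri top',ray(S,*L2(538,132),.081),ray(S,*L2(540,160),.051))
E
```

```text
[[416, 165], [383, 171], [383, 188], [414, 183]] 572.5
upper [ 0.6161 -0.2253  0.107 ] [ 0.6367 -0.3448  0.107 ] 0.12125401669277007
lower [ 0.5602 -0.2359  0.038 ] [ 0.5784 -0.3575  0.038 ] 0.12301024998680034
y axis [-0.17    0.9854  0.    ] x [0.9854 0.17   0.    ] run 0.058176062390040986
tri [ 0.6152 -0.2261  0.1077] [ 0.637  -0.3426  0.1105]
A (437, 85) [ 0.6339 -0.375   0.02  ]
A (458, 187) [ 0.5473 -0.3907  0.02  ]
A (418, 40) [ 0.6724 -0.3598  0.02  ]
A (461, 247) [ 0.4968 -0.3921  0.02  ]
A (63, 320) [ 0.4359 -0.0579  0.02  ]
A (28, 105) [ 0.6176 -0.0292  0.02  ]
wheel [0.5741 0.2072 0.0541] [0.5743 0.2076 0.051 ]
window [0.619 0.208 0.06 ]
button [0.4835 0.2566 0.06  ] [0.4837 0.2568 0.0599]
unit [0.6579 0.2889 0.04  ]
unit [0.6607 0.1287 0.04  ]
unit [0.461  0.1228 0.04  ]
unit [0.4563 0.2836 0.04  ]
peg 0.051 [0.5304 0.1659 0.051 ] [0.5414 0.1757 0.051 ]
peg 0.081 [0.5282 0.1625 0.081 ] [0.5389 0.1721 0.081 ]
peg tri top [0.5333 0.1688 0.081 ] [0.5371 0.1696 0.051 ]
```

>>> arm_command:
  plan: "0.75 -0.25 0 0 0 0.083 0;0.75 -0.25 0 0 0 0.083 0;0.75 -0.25 0 0 0 0.083 0;0.75 -0.25 0 0 0 0.083 0;0.75 -0.25 0 0 0 0.083 0"

```text
clock: 0.6
tcp_pos: [0.3894, -0.4784, 0.2478]
orientation: [0.996, 0.088, -0.0, -0.001]
ft_force: [-0.6, -0.6, -0.0]
width: 0.0426
gripper_force: 0.0
```

```bash
cat >> h.py <<'E'
from scipy.spatial.transform import Rotation as Ro
G=np.array([.569,-.295,.034]);CX=np.array([.985,.172,0]);CY=np.array([-.172,.985,0])
def go(X):
    o=arm.observe();R=Ro.from_quat(o['orientation']).as_matrix();d=R.T@(np.asarray(X)-o['tcp_pos'])
    print('clk',round(o['clock'],2),'tcp',o['tcp_pos'].round(4),'yaw x',np.degrees(np.arctan2(R[1,0],R[0,0])).round(2),'tilt',R[2,2].round(4),'w',o['width'].round(4),'F',o['ft_force'].round(1),'shift/0.3',(d/.3).round(3))
E
python3 -c "
from h import *
P=G+.095*CX;P[2]=.2;go(P)"
```

```text
Traceback (most recent call last):
  File "h.py", line 26, in go
    print('clk',round(o['clock'],2),'tcp',o['tcp_pos'].round(4),'yaw x',np.degrees(np.arctan2(R[1,0],R[0,0])).round(2),'tilt',R[2,2].round(4),'w',o['width'].round(4),'F',o['ft_force'].round(1),'shift/0.3',(d/.3).round(3))
                                                                                                                                                  ^^^^^^^^^^^^^^^^
AttributeError: 'float' object has no attribute 'round'
```

```bash
sed -i "s/o\['width'\].round(4)/round(float(o['width']),4)/" h.py
python3 -c "
from h import *
P=G+.095*CX;P[2]=.2;go(P)"
```

```text
clk 0.6 tcp [ 0.3894 -0.4784  0.2478] yaw x 10.12 tilt -1.0 w 0.0426 F [-0.6 -0.6 -0. ] shift/0.3 [ 1.013 -0.495  0.16 ]
```

>>> arm_command:
  plan: "0.7 -0.34 0 0 0 0 0;0.7 -0.34 0 0 0 0 0;0.7 -0.34 0 0 0 0 0;0.7 -0.34 0 0 0 0 0;0.7 -0.34 0 0 0 0 0"

```text
clock: 1.1
tcp_pos: [0.5786, -0.341, 0.2476]
orientation: [0.996, 0.089, -0.0, -0.0]
ft_force: [0.9, -0.4, -0.4]
width: 0.0429
gripper_force: 0.0
```

>>> arm_command:
  plan: "0.31 -0.155 0 0 0 0 0;0.31 -0.155 0 0 0 0 0;0.31 -0.155 0.1 0 0 0 0;0.31 -0.155 0.2 0 0 0 0;0.31 -0.155 0.3 0 0 0 0"

```text
clock: 1.6
tcp_pos: [0.6604, -0.2806, 0.1567]
orientation: [0.996, 0.088, -0.0, -0.0]
ft_force: [-1.0, 0.2, -0.6]
width: 0.0428
gripper_force: 0.0
```

```bash
python3 - <<'E'
from h import *
P=G+.095*CX;P[2]=.105;go(P)
cap('top');c=cap('scene')
cv2.imwrite('pics/s1.png',cv2.resize(c['pixels'][160:360,180:380,::-1],None,fx=3,fy=3)[:600])
E
```

```text
clk 1.6 tcp [ 0.6604 -0.2806  0.1567] yaw x 10.13 tilt -1.0 w 0.0428 F [-1.   0.2 -0.6] shift/0.3 [ 0.009 -0.005  0.172]
```

View pics/s1.png

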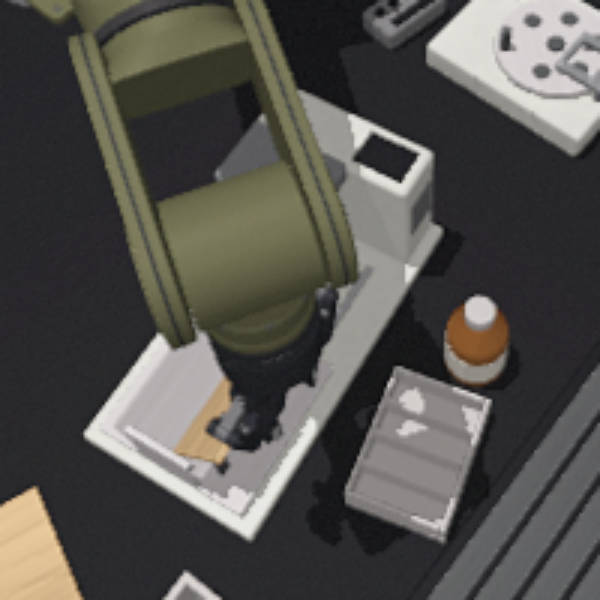

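The fingers at (240,430) stand just behind the board's upper edge (205,440), and the bench around them is clear. I'll go down, then push.

>>> arm_command:
  plan: "0.01 0 0.17 0 0 0 0;0.01 0 0.17 0 0 0 0;0.01 0 0.17 0 0 0 0"

```text
clock: 2.0
tcp_pos: [0.6624, -0.2808, 0.107]
orientation: [0.996, 0.088, -0.001, -0.001]
ft_force: [-1.3, -1.3, 0.5]
width: 0.0427
gripper_force: 0.0
```

>>> arm_command:
  plan: "-0.03 0 0 0 0 0 0;-0.06 0 0 0 0 0 0;-0.09 0 0 0 0 0 0;-0.12 0 0 0 0 0 0;-0.15 0 0 0 0 0 0"

```text
clock: 2.5
tcp_pos: [0.6181, -0.2892, 0.1082]
orientation: [0.996, 0.087, 0.001, 0.0]
ft_force: [0.0, -0.6, -0.0]
width: 0.0428
gripper_force: 0.2
```

>>> arm_command:
  plan: "-0.03 0 0 0 0 0 0;-0.06 0 0 0 0 0 0;-0.09 0 0 0 0 0 0;-0.12 0 0 0 0 0 0;-0.12 0 0 0 0 0 0"

```text
clock: 3.0
tcp_pos: [0.582, -0.2952, 0.107]
orientation: [0.996, 0.087, -0.0, -0.0]
ft_force: [0.1, 0.1, -0.5]
width: 0.0429
gripper_force: 0.0
```

```bash
python3 - <<'E'
from h import *
P=G+.0*CX;P[2]=.105;go(P)
c=cap('scene')
cv2.imwrite('pics/s2.png',cv2.resize(c['pixels'][180:360,180:380,::-1],None,fx=3,fy=3)[:600])
E
```

```text
clk 3.0 tcp [ 0.582  -0.2952  0.107 ] yaw x 10.01 tilt -1.0 w 0.0429 F [ 0.1  0.1 -0.5] shift/0.3 [-0.043 -0.008  0.007]
```

View pics/s2.png

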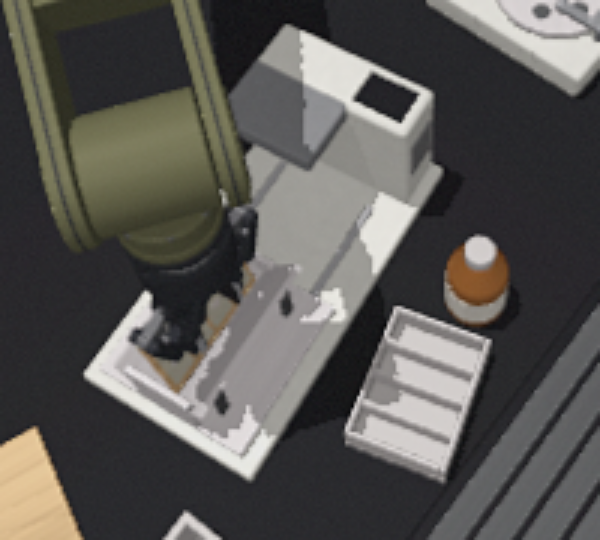

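The board is upright: its edge runs at (185,385)–(250,280) and the slide face is towards the far side. I'll keep pushing past vertical.

>>> arm_command:
  plan: "-0.03 0 0 0 0 0 0;-0.06 0 0 0 0 0 0;-0.09 0 0 0 0 0 0;-0.12 0 0 0 0 0 0;-0.14 0 0 0 0 0 0"

```text
clock: 3.55
tcp_pos: [0.5409, -0.3026, 0.1073]
orientation: [0.996, 0.087, -0.0, -0.0]
ft_force: [-0.6, 1.8, 0.0]
width: 0.0426
gripper_force: 0.0
```

>>> arm_command:
  plan: "0 0 0 0 0 0 0;0 0 -0.1 0 0 0 0;0 0 -0.25 0 0 0 0;0 0 -0.4 0 0 0 0;0 0 -0.4 0 0 0 0"

```text
clock: 4.05
tcp_pos: [0.5455, -0.3046, 0.2367]
orientation: [0.996, 0.088, 0.006, 0.005]
ft_force: [0.5, -0.3, 0.3]
width: 0.0427
gripper_force: 0.0
```

```bash
python3 - <<'E'
from h import *
go([.574,.207,.22])
c=cap('scene');t=cap('top')
a=cv2.resize(c['pixels'][180:360,180:380,::-1],None,fx=2,fy=2);b=cv2.resize(t['pixels'][150:240,310:440,::-1],None,fx=3,fy=3)
im=np.zeros((360,790,3),np.uint8);im[:,:400]=a;im[:270,400:]=b;cv2.imwrite('pics/s3.png',im)
E
```

```text
clk 4.05 tcp [ 0.5455 -0.3046  0.2367] yaw x 10.06 tilt -0.9999 w 0.0427 F [ 0.5 -0.3  0.3] shift/0.3 [ 0.391 -1.663  0.043]
```

View pics/s3.png

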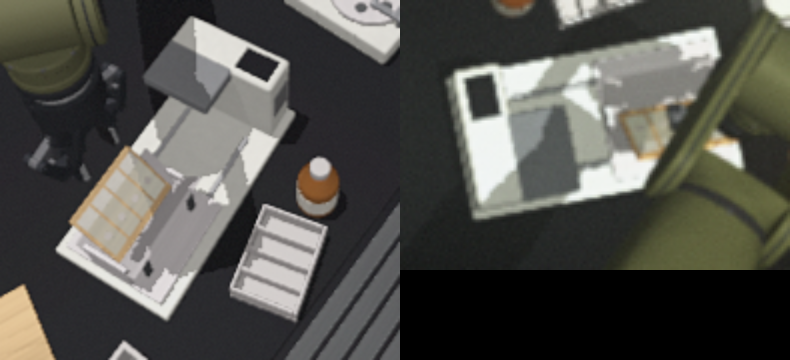

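The board (120,205) lies slide face up on the near bed. Next is the wheel.

>>> arm_command:
  plan: "0.12 -0.78 0 0 0 0 0;0.12 -0.78 0 0 0 0 0;0.12 -0.78 0 0 0 0 0;0.12 -0.78 0 0 0 0 0;0.12 -0.78 0 0 0 0 0"

```text
clock: 4.65
tcp_pos: [0.535, -0.0629, 0.2249]
orientation: [0.996, 0.088, -0.002, -0.001]
ft_force: [-0.5, 0.6, 0.1]
width: 0.0428
gripper_force: 0.0
```

>>> arm_command:
  plan: "0.12 -0.78 0 0 0 -0.14 0;0.12 -0.78 0 0 0 -0.14 0;0.12 -0.78 0 0 0 -0.14 0;0.12 -0.78 0 0 0 -0.14 0;0.12 -0.78 0 0 0 -0.14 0"

```text
clock: 5.15
tcp_pos: [0.5296, 0.1736, 0.225]
orientation: [0.98, 0.197, -0.002, -0.0]
ft_force: [0.5, 0.2, 0.2]
width: 0.0427
gripper_force: 0.0
```

>>> arm_command:
  plan: "0 0 0.2 0 0 0 0;0 0 0.28 0 0 0 0;0 0 0.28 0 0 0 0"

```text
clock: 5.45
tcp_pos: [0.5257, 0.1703, 0.135]
orientation: [0.98, 0.197, -0.008, 0.0]
ft_force: [-1.2, -0.0, -0.9]
width: 0.0429
gripper_force: 0.0
```

```bash
python3 - <<'E'
from h import *
go([.535,.1695,.080])
c=cap('scene');t=cap('top')
a=cv2.resize(c['pixels'][120:220,310:420,::-1],None,fx=4,fy=4);b=cv2.resize(t['pixels'][150:240,225:300,::-1],None,fx=4,fy=4)
im=np.zeros((400,740,3),np.uint8);im[:,:440]=a;im[:360,440:]=b;cv2.imwrite('pics/s4.png',im)
E
```

```text
clk 5.45 tcp [0.5257 0.1703 0.135 ] yaw x 22.71 tilt -0.9999 w 0.0429 F [-1.2 -0.  -0.9] shift/0.3 [0.03  0.015 0.183]
```

View pics/s4.png

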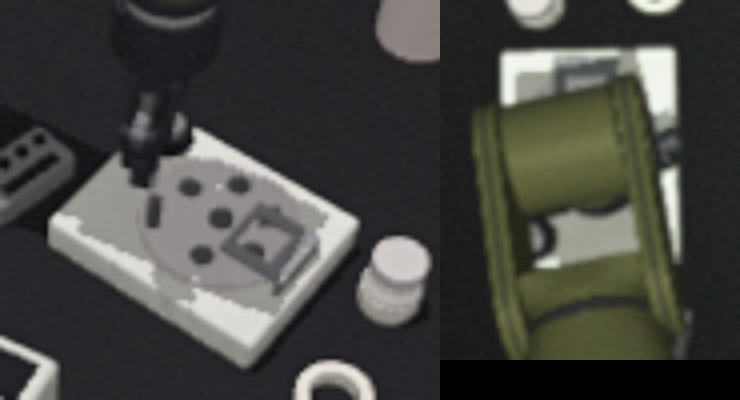

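The peg (153,210) is just below the fingers. I'll centre the tool and go down around it.

>>> arm_command:
  plan: "0.02 0.01 0 0 0 0 0;0.02 0.01 0 0 0 0 0;0.02 0.01 0 0 0 0 0"

```text
clock: 5.85
tcp_pos: [0.5393, 0.1704, 0.1454]
orientation: [0.981, 0.196, 0.002, -0.0]
ft_force: [-0.6, 0.1, -0.1]
width: 0.0429
gripper_force: 0.0
```

```bash
python3 - <<'E'
from h import *
np.set_printoptions(precision=4,suppress=True)
go([.535,.1695,.080])
S=cap('scene');f=lambda u,v:(310+(u+.5)/4-.5,120+(v+.5)/4-.5)
print(ray(S,*f(154,199),.081),ray(S,*f(152,224),.051))
E
```

```text
clk 5.85 tcp [0.5393 0.1704 0.1454] yaw x 22.61 tilt -1.0 w 0.0429 F [-0.6  0.1 -0.1] shift/0.3 [-0.015 -0.003  0.218]
[0.5324 0.1693 0.081 ] [0.5336 0.1685 0.051 ]
```

>>> arm_command:
  plan: "-0.018 0 0 0 0 0 0;-0.018 0 0.1 0 0 0 0;-0.018 0 0.218 0 0 0 0;-0.018 0 0.218 0 0 0 0;-0.018 0 0.218 0 0 0 0"

```text
clock: 6.4
tcp_pos: [0.5322, 0.1682, 0.0778]
orientation: [0.981, 0.196, -0.001, 0.0]
ft_force: [0.2, -0.0, 0.8]
width: 0.0425
gripper_force: 0.0
```

>>> arm_command:
  plan: "0 0 0 0 0 0 0.9;0 0 0 0 0 0 0.9;0 0 0 0 0 0 0.9;0 0 0 0 0 0 0.9;0 0 0 0 0 0 0.9"
  force: 25

```text
clock: 6.9
tcp_pos: [0.5343, 0.1688, 0.0802]
orientation: [0.981, 0.196, 0.002, -0.0]
ft_force: [-0.3, 0.8, 6.1]
width: 0.0107
gripper_force: 24.6
```

```bash
python3 - <<'E'
from h import *
go([.519,.206,.080])
E
```

```text
clk 6.9 tcp [0.5343 0.1688 0.0802] yaw x 22.65 tilt -1.0 w 0.0107 F [-0.3  0.8  6.1] shift/0.3 [ 0.001 -0.134  0.001]
```

>>> arm_command:
  plan: "-0.006 -0.03 -0.01 0 0 0 0.9;-0.011 -0.06 -0.01 0 0 0 0.9;-0.01 -0.09 -0.01 0 0 0 0.9;-0.003 -0.12 -0.01 0 0 0 0.9;0 -0.134 -0.01 0 0 0 0.9"

```text
clock: 7.4
tcp_pos: [0.515, 0.2058, 0.0803]
orientation: [0.98, 0.197, -0.003, 0.0]
ft_force: [-3.5, -4.6, 0.7]
width: 0.0105
gripper_force: 25.7
```

>>> arm_command:
  plan: "0 0 0 0 0 0 0.9;0 0 0 0 0 0 0.9;0 0 0 0 0 0 0.9"

```text
clock: 7.7
tcp_pos: [0.515, 0.2062, 0.0803]
orientation: [0.98, 0.197, -0.003, -0.001]
ft_force: [-5.2, -1.0, 0.8]
width: 0.0107
gripper_force: 25.7
```

```bash
python3 - <<'E'
from h import *
go([.519,.206,.080])
E
```

```text
clk 7.7 tcp [0.515  0.2062 0.0803] yaw x 22.67 tilt -1.0 w 0.0107 F [-5.2 -1.   0.8] shift/0.3 [0.012 0.006 0.001]
```

>>> arm_command:
  plan: "0 0 0 0 0 0 0.2;0 0 0 0 0 0 0.2;0 0 0 0 0 0 0.2;0 0 -0.15 0 0 0 0.2;0 0 -0.3 0 0 0 0.2"

```text
clock: 8.2
tcp_pos: [0.5163, 0.2053, 0.1703]
orientation: [0.981, 0.196, -0.002, 0.0]
ft_force: [0.3, 0.7, 1.0]
width: 0.0346
gripper_force: 0.0
```

>>> arm_command:
  plan: "0.1 0.15 -0.15 0 0 0 0.2;0.1 0.3 -0.15 0 0 0 0.2;0.1 0.45 -0.15 0 0 0 0.2;0.1 0.6 -0.15 0 0 0 0.2;0.1 0.75 -0.15 0 0 0 0.2"

```text
clock: 8.7
tcp_pos: [0.6328, 0.0073, 0.2168]
orientation: [0.981, 0.196, 0.001, 0.0]
ft_force: [0.9, 0.3, 0.0]
width: 0.0343
gripper_force: 0.0
```

```bash
python3 - <<'E'
from h import *
go(G-.13*CY)
c=cap('scene');t=cap('top')
a=cv2.resize(c['pixels'][130:220,310:410,::-1],None,fx=4,fy=4);b=cv2.resize(t['pixels'][155:225,230:295,::-1],None,fx=6,fy=6)
im=np.zeros((420,790,3),np.uint8);im[:360,:400]=a;im[:,400:]=b;cv2.imwrite('pics/s5.png',im)
E
```

```text
clk 8.7 tcp [0.6328 0.0073 0.2168] yaw x 22.63 tilt -1.0 w 0.0343 F [0.9 0.3 0. ] shift/0.3 [-0.681  1.271  0.609]
```

View pics/s5.png

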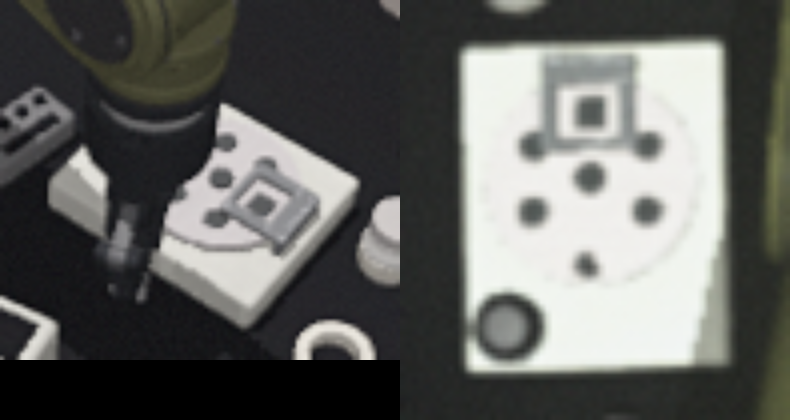

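The square opening at (590,112) sits centred and whole in the window, and the peg (587,266) is straight opposite. Next is the carriage. First I'll check the clearance to the housing head.

```bash
python3 - <<'E'
from h import *
T=load('top')
cd=lambda X:(np.array([(X-G)@CX,(X-G)@CY])*1000).round(1)
for p in((218,280),(197,155),(118,165)): print('head',p,cd(ray(T,*A(*p),.15)))
S=load('scene')
sc=lambda u,v:(200+(u+.5)/4-.5,180+(v+.5)/4-.5)
for p in((207,156),(330,221),(380,150)): print('headS',p,cd(ray(S,*sc(*p),.14)))
# end wall top edge (z=.084): scene crop b (85,490)-(175,545); top crop a (455,185),(432,85)
for p in((88,490),(172,543)): print('wallS',cd(ray(S,*sc(*p),.084)))
for p in((457,187),(432,88)): print('wallT',cd(ray(T,*A(*p),.084)))
go(G-.13*CY+np.array([0,0,.2]))
E
```

```text
head (218, 280) [-80.9 140. ]
head (197, 155) [ 16.4 138.2]
head (118, 165) [ 19.3 199.4]
headS (207, 156) [-82.4 139. ]
headS (330, 221) [ 15.8 139.3]
headS (380, 150) [ 14.9 201.2]
wallS [-30.1 -70.2]
wallS [ 34.4 -70.1]
wallT [-40.  -71.8]
wallT [ 42.3 -67.6]
clk 8.8 tcp [0.6335 0.0047 0.2163] yaw x 22.32 tilt -1.0 w 0.0344 F [ 1.  -0.4 -0.2] shift/0.3 [-0.671  1.266 -0.057]
```

>>> arm_command:
  plan: "-0.34 0.63 0 0 0 0 1;-0.34 0.63 0 0 0 0 1;-0.34 0.63 0 0 0 0 1;-0.34 0.63 0 0 0 0 1;-0.34 0.63 0 0 0 0 1"

```text
clock: 9.3
tcp_pos: [0.6098, -0.2078, 0.2162]
orientation: [0.981, 0.195, 0.0, 0.001]
ft_force: [0.3, -0.3, 0.5]
width: -0.0003
gripper_force: 0.0
```

>>> arm_command:
  plan: "-0.33 0.64 0 0 0 0.14 1;-0.33 0.64 0 0 0 0.14 1;-0.33 0.64 0 0 0 0.14 1;-0.33 0.64 0 0 0 0.14 1;-0.33 0.64 0 0 0 0.14 1"

```text
clock: 9.8
tcp_pos: [0.5924, -0.4229, 0.2157]
orientation: [0.996, 0.086, 0.0, 0.0]
ft_force: [0.0, 0.5, 0.2]
width: -0.0001
gripper_force: 0.0
```

```bash
python3 - <<'E'
from h import *
P=G-.13*CY;P[2]=.085;go(P)
E
```

```text
clk 9.8 tcp [ 0.5924 -0.4229  0.2157] yaw x 9.87 tilt -1.0 w -0.0001 F [0.  0.5 0.2] shift/0.3 [-0.003 -0.001  0.436]
```

>>> arm_command:
  plan: "0 0 0.15 0 0 0 1;0 0 0.3 0 0 0 1;0 0 0.436 0 0 0 1;0 0 0.436 0 0 0 1;0 0 0.436 0 0 0 1"

```text
clock: 10.3
tcp_pos: [0.5933, -0.4183, 0.0849]
orientation: [0.996, 0.088, -0.0, -0.001]
ft_force: [-0.2, 0.2, 0.3]
width: -0.0
gripper_force: 0.0
```

>>> arm_command:
  plan: "0 -0.04 0 0 0 0 1;0 -0.08 0 0 0 0 1;0 -0.11 0 0 0 0 1;0 -0.14 0 0 0 0 1;0 -0.16 0 0 0 0 1"

```text
clock: 10.8
tcp_pos: [0.5852, -0.3723, 0.0868]
orientation: [0.996, 0.088, 0.001, 0.002]
ft_force: [0.6, -3.2, 2.2]
width: -0.0002
gripper_force: 1.6
```

>>> arm_command:
  plan: "0 -0.03 0 0 0 0 1;0 -0.06 0 0 0 0 1;0 -0.09 0 0 0 0 1;0 -0.12 0 0 0 0 1;0 -0.15 0 0 0 0 1"

```text
clock: 11.3
tcp_pos: [0.5765, -0.3274, 0.0851]
orientation: [0.996, 0.088, -0.0, 0.0]
ft_force: [1.0, -3.3, 1.7]
width: -0.0002
gripper_force: 1.7
```

>>> arm_command:
  plan: "0 -0.03 0 0 0 0 1;0 -0.06 0 0 0 0 1;0 -0.085 0 0 0 0 1;0 -0.1 0 0 0 0 1;0 -0.1 0 0 0 0 1"

```text
clock: 11.8
tcp_pos: [0.571, -0.297, 0.0844]
orientation: [0.996, 0.088, -0.001, -0.001]
ft_force: [0.8, 0.2, 0.4]
width: -0.0002
gripper_force: 0.0
```

```bash
python3 - <<'E'
from h import *
o=arm.observe();print((o['tcp_pos']-G)@CY,(o['tcp_pos']-G)@CX);go(G)
E
```

```text
-0.002340611046728642 0.0015973272781485896
clk 11.8 tcp [ 0.571  -0.297   0.0844] yaw x 10.07 tilt -1.0 w -0.0002 F [0.8 0.2 0.4] shift/0.3 [-0.005 -0.007  0.168]
```

>>> arm_command:
  plan: "0 -0.01 0 0 0 0 1;0 -0.02 0 0 0 0 1;0 -0.03 0 0 0 0 1;0 -0.03 0 0 0 0 1"

```text
clock: 12.2
tcp_pos: [0.5695, -0.289, 0.0847]
orientation: [0.996, 0.088, -0.0, -0.001]
ft_force: [0.2, -0.9, -0.6]
width: -0.0001
gripper_force: 0.3
```

>>> arm_command:
  plan: "0 -0.01 0 0 0 0 1;0 -0.02 0 0 0 0 1;0 -0.02 0 0 0 0 1"

```text
clock: 12.5
tcp_pos: [0.5687, -0.2832, 0.0851]
orientation: [0.996, 0.088, -0.0, -0.0]
ft_force: [-0.1, -0.9, -0.4]
width: 0.0001
gripper_force: 0.4
```

>>> arm_command:
  plan: "0 -0.01 0 0 0 0 1;0 -0.02 0 0 0 0 1;0 -0.02 0 0 0 0 1"

```text
clock: 12.8
tcp_pos: [0.5683, -0.2805, 0.0854]
orientation: [0.996, 0.088, 0.001, 0.003]
ft_force: [2.3, -11.8, -5.6]
width: -0.0
gripper_force: 6.1
```

>>> arm_command:
  plan: "0 -0.01 0 0 0 0 1;0 -0.02 0 0 0 0 1;0 -0.02 0 0 0 0 1"

```text
clock: 13.1
tcp_pos: [0.5682, -0.28, 0.0858]
orientation: [0.996, 0.088, 0.003, 0.009]
ft_force: [5.5, -30.9, -15.1]
width: 0.0002
gripper_force: 14.9
```

The 31 N reaction shows the carriage is at its stop. I'll back off, lift, and go to the button.

>>> arm_command:
  plan: "0 0.1 0 0 0 0 1;0 0.15 0 0 0 0 1;0 0.15 -0.2 0 0 0 1;0 0.15 -0.4 0 0 0 1;0 0.15 -0.45 0 0 0 1"

```text
clock: 13.6
tcp_pos: [0.5755, -0.316, 0.2239]
orientation: [0.996, 0.088, 0.001, 0.0]
ft_force: [0.1, 0.3, 0.7]
width: 0.0004
gripper_force: 0.0
```

```bash
python3 - <<'E'
from h import *
T=cap('top');S=cap('scene')
for n,c in(('T',T),('S',S)):
    m=cv2.inRange(cv2.cvtColor(c['pixels'],cv2.COLOR_RGB2HSV),(8,70,90),(28,255,255))
    k,_,st,ce=cv2.connectedComponentsWithStats(m)
    print(n,[(st[i].tolist(),ce[i].round(1).tolist()) for i in range(1,k) if st[i,4]>15])
e=G+.1*CY
for s in(-.06,.06):
    P=e-.06*CX+s*CY;P[2]=.105;print('expected near edge corner T',proj(T,P).round(1),'S',proj(S,P).round(1))
go([.4837,.2567,.13])
E
```

```text
T [([2, 121, 44, 26, 326], [21.1, 135.4]), ([341, 138, 15, 15, 122], [348.0, 146.5]), ([450, 180, 41, 39, 1023], [471.3, 199.3]), ([366, 187, 22, 5, 38], [376.9, 189.3]), ([369, 191, 25, 16, 70], [383.2, 201.7])]
S [([0, 0, 72, 60, 1636], [36.2, 28.1]), ([141, 21, 6, 10, 17], [144.0, 26.0]), ([544, 22, 6, 5, 17], [546.6, 24.4]), ([548, 26, 15, 26, 83], [556.1, 35.6]), ([514, 42, 32, 37, 535], [528.0, 61.6]), ([0, 66, 125, 112, 6288], [56.7, 128.0]), ([0, 186, 14, 25, 178], [4.1, 199.5]), ([239, 227, 32, 48, 168], [252.8, 247.7]), ([251, 233, 34, 44, 138], [271.2, 258.3]), ([329, 262, 20, 20, 261], [338.4, 272.8]), ([129, 322, 81, 78, 3657], [168.2, 362.5])]
expected near edge corner T [394.6 202.8] S [237.8 257.5]
expected near edge corner T [360.7 208.7] S [264.4 223.1]
clk 13.7 tcp [ 0.5778 -0.3174  0.2287] yaw x 10.07 tilt -0.9999 w 0.0001 F [0.7 0.6 1.1] shift/0.3 [ 0.022 -1.941  0.314]
```

The board's wood edge in the scene view (239,227) matches the prediction for the home position (238,223), within the board's play. Moving to the button.

>>> arm_command:
  plan: "0.01 -0.65 0 0 0 0 1;0.01 -0.65 0 0 0 0 1;0.01 -0.65 0 0 0 0 1;0.01 -0.65 0 0 0 0 1;0.01 -0.65 0 0 0 0 1"

```text
clock: 14.2
tcp_pos: [0.5422, -0.1184, 0.2192]
orientation: [0.996, 0.09, -0.001, -0.002]
ft_force: [0.1, 0.1, 0.1]
width: -0.0002
gripper_force: 0.0
```

>>> arm_command:
  plan: "0.01 -0.65 0 0 0 0 1;0.01 -0.65 0 0 0 0 1;0.01 -0.65 0 0 0 0 1;0.01 -0.65 0 0 0 0 1;0.01 -0.65 0 0 0 0 1"

```text
clock: 14.7
tcp_pos: [0.5112, 0.0731, 0.2196]
orientation: [0.996, 0.09, -0.001, -0.001]
ft_force: [0.4, -1.5, 0.0]
width: -0.0002
gripper_force: 0.0
```

>>> arm_command:
  plan: "0 -0.64 0 0 0 0 1;0 -0.64 0 0 0 0 1;0 -0.64 0 0 0 0 1;0 -0.64 0 0 0 0 1;0 -0.64 0 0 0 0 1;"

```text
clock: 15.2
tcp_pos: [0.4781, 0.2611, 0.2197]
orientation: [0.996, 0.09, -0.001, -0.001]
ft_force: [0.8, -1.3, 0.5]
width: 0.0003
gripper_force: 0.0
```

```bash
python3 -c "
from h import *
arm.capture('top');go([.4837,.2567,.090])"
```

```text
clk 15.25 tcp [0.4786 0.2592 0.2196] yaw x 10.23 tilt -1.0 w 0.0001 F [-0.3 -0.4 -0.3] shift/0.3 [0.016 0.011 0.432]
```

>>> arm_command:
  plan: "0.016 0.008 0.15 0 0 0 1;0.016 0.008 0.3 0 0 0 1;0.016 0.008 0.42 0 0 0 1;0.016 0.008 0.42 0 0 0 1;0.016 0.008 0.42 0 0 0 1"

```text
clock: 15.75
tcp_pos: [0.4844, 0.2551, 0.0941]
orientation: [0.996, 0.087, -0.001, 0.0]
ft_force: [0.1, 0.9, 0.4]
width: -0.0001
gripper_force: 0.0
```

```bash
python3 -c "
from h import *
go([.4837,.2567,.071])"
```

```text
clk 15.75 tcp [0.4844 0.2551 0.0941] yaw x 9.95 tilt -1.0 w -0.0001 F [0.1 0.9 0.4] shift/0.3 [-0.001 -0.006  0.077]
```

>>> arm_command:
  plan: "0 0 0.03 0 0 0 1;0 0 0.05 0 0 0 1;0 0 0.06 0 0 0 1;0 0 0.07 0 0 0 1;0 0 0.07 0 0 0 1"

```text
clock: 16.25
tcp_pos: [0.485, 0.2566, 0.074]
orientation: [0.996, 0.088, 0.001, -0.0]
ft_force: [1.2, -0.4, 4.6]
width: -0.0
gripper_force: 2.1
```

>>> arm_command:
  plan: "0 0 0.01 0 0 0 1;0 0 0.02 0 0 0 1;0 0 0.02 0 0 0 1"

```text
clock: 16.55
tcp_pos: [0.4853, 0.2568, 0.0725]
orientation: [0.996, 0.088, 0.0, 0.0]
ft_force: [-11.9, -6.8, 29.5]
width: 0.0003
gripper_force: 15.1
```

Fully bottomed at about 30 N. Letting go.

>>> arm_command:
  plan: "0 0 -0.1 0 0 0 1;0 0 -0.2 0 0 0 1;0 0 -0.3 0 0 0 1;0 0 -0.4 0 0 0 1;0 0 -0.5 0 0 0 1"

```text
clock: 17.05
tcp_pos: [0.4835, 0.2565, 0.2179]
orientation: [0.996, 0.088, -0.0, -0.0]
ft_force: [0.1, 0.3, 0.7]
width: 0.0004
gripper_force: 0.0
```

>>> arm_command:
  plan: "0 0.3 0 0 0 0 1;0 0.6 0 0 0 0 1;0 0.7 0 0 0 0 1;0 0.7 0 0 0 0 1;0 0.7 0 0 0 0 1"

```text
clock: 17.55
tcp_pos: [0.5208, 0.0459, 0.2168]
orientation: [0.996, 0.085, -0.0, 0.0]
ft_force: [0.4, 0.3, 0.1]
width: 0.0002
gripper_force: 0.0
```

```bash
python3 - <<'E'
from h import *
np.set_printoptions(precision=4,suppress=True)
S=cap('scene');T=cap('top')
m=cv2.inRange(cv2.cvtColor(S['pixels'],cv2.COLOR_RGB2HSV),(8,70,90),(28,255,255))[215:290,225:300];ys,xs=np.nonzero(m);print('board bbox',len(xs),xs.min()+225,ys.min()+215,xs.max()+225,ys.max()+215)
# dark blob (square opening) and peg near wheel in top view
g=cv2.cvtColor(T['pixels'],cv2.COLOR_RGB2GRAY)
k,_,st,ce=cv2.connectedComponentsWithStats((cv2.resize(g[155:225,230:295],None,fx=6,fy=6,interpolation=2)<110).astype(np.uint8))
print([ce[i].round().tolist()+[int(st[i,4])] for i in range(1,k) if 200<st[i,4]<3000])
go(G)
E
```

```text
board bbox 347 239 227 284 276
[[191.0, 112.0, 518], [132.0, 146.0, 302], [247.0, 145.0, 328], [190.0, 177.0, 442], [132.0, 211.0, 359], [247.0, 210.0, 360], [110.0, 327.0, 2266]]
clk 17.65 tcp [0.5206 0.0484 0.2167] yaw x 9.87 tilt -1.0 w -0.0001 F [ 1.1  0.5 -0.3] shift/0.3 [-0.037  1.156  0.608]
```

```bash
python3 -c "
from station import arm
print(arm.sign_off())"
```

```text
the job is handed in; nothing more can be done
None
```

The job is handed in at about 17.7 s of robot time: the board is slide face up on the near bed, the square opening is centred in the window, the cradle is home against its stop, and the start button was pressed last and released; sign-off gave no verdict.

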